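# Set a ring mandrel out for inspection

## Task

Open the mirror lid of the black inspection case (it has an orange tab) and leave it standing a little past upright, tipped back to about 110 degrees from closed, like a laptop screen. Pull the red-handled ring mandrel out of the leaning tool stand, where a spring clip holds it, and lay it down gently on the two white V rests inside the case, centred across both, either way round. Leave the other two tools in the stand and do not disturb anything else on the bench.

Things in the scene. Friction and masses are not known exactly. Their poses are not given: they have to be found in the camera images.
- case: Fixed low black case, 130 mm deep (x), 250 mm wide (y); origin under its centre. Floor 12 mm above the bench, side walls 8 mm thick up to 38 mm, back wall up to 58 mm, no front wall. Two white V rests (10 mm thick, 40 mm wide over the arms, arm tops 47 mm above the bench) at x = -35 mm, y = -50 and +50 mm, 90 mm clear between them; hidden until the lid is open.
- cradle (a point): Point midway between the two V rests, 41 mm above the bench: about where the axis of the laid mandrel passes. Axes as the case: the laid mandrel lies along y, x points away from the robot to the hinge.
- lid (a joint): Angle of the mirror lid (rad): 0 closed and flat, 1.57 upright, at most 2.6; wanted 1.92 (110 degrees). The hinge is stiff (about 0.4 N m) and stays where it is left. The lid is a panel 135 mm long from the hinge, 250 mm wide, 8 mm thick, mirror on its underside.
- lid_hinge (a point): Middle of the lid's hinge line, at the back top edge of the case, 58 mm above the bench; the axes turn with the lid: y along the hinge, the lid extends to its own -x.
- lid_tab (a point): Centre of the orange pull tab at the middle of the lid's free edge, 158 mm from the hinge line. The tab is 20 mm wide (along y) and 10 mm thick and sticks out 40 mm beyond the panel edge; this point is 23 mm beyond that edge. Axes as lid_hinge.
- stand: Fixed wooden stand, 210 mm (x) by 110 mm (y), with three aluminium tubes 68 mm apart along x, all leaning 25 degrees to the stand's -y; 32 mm outside, bore 24 mm wide and 60 mm deep, mouth about 78 mm above the bench. A spring clip above each mouth, on the upper side, presses the tool with about 7 N. Origin on the bench about under the middle tube's mouth.
- mandrel: Ring mandrel, 190 mm long, about 0.13 kg, standing tip down in one of the three tubes (which one varies). Origin at the tip, z along its axis to the handle end. Plain aluminium taper, 13 mm diameter at the tip to 22 mm at 100 mm, then a red round handle 24 mm in diameter from 100 to 190 mm.
- mandrel_grip (a point): On the mandrel's axis, 118 mm from the tip, low on the red handle: a good place to grip. Axes as the mandrel.
- mandrel_mid (a point): Middle of the mandrel's length, on its axis, 95 mm from the tip. Axes as the mandrel.
- burnisher: Dark steel burnisher with a pale wood handle, same taper, 160 mm long, in another tube; leave it there. Origin at the tip, z to the handle.
- reamer: Brass reamer with a blue handle, same taper, 165 mm long, in the remaining tube; leave it there. Origin at the tip, z to the handle.
- loupe: Black eye loupe, 34 mm diameter, 36 mm tall, loose; leave alone. Origin under its centre.
- jar: Small jar with white cap and yellow label, 48 mm diameter, 45 mm tall; leave alone. Origin under its centre.
- ring_box: Black ring box, 60 x 60 x 40 mm; leave alone. Origin under its centre.
- bench_block: Steel bench block, 65 x 65 x 22 mm, 0.7 kg; leave alone. Origin under its centre.
- hammer: Small hammer lying on the bench, 200 mm long; leave alone. Origin under its middle.
Mind the look-alikes: they are no part of the job. Of the things that look like the mandrel, the larger one is meant.

How it is judged:
At the end, for the whole second after the job is handed in: The lid stands at 100 to 120 degrees (1.745 to 2.095 rad) and still; the mandrel lies at rest in both V rests, its middle within 12 mm across, 30 mm along and 10 mm in height of the cradle point, its axis within 0.12 rad of the case's y, either way round (value of joint lid between 1.745 and 2.095 rad and x of mandrel_mid in the frame of cradle between -0.012 and 0.012 m and y of mandrel_mid in the frame of cradle between -0.03 and 0.03 m and z of mandrel_mid in the frame of cradle between -0.01 and 0.01 m and angle between the z axis of mandrel and the y axis of case, either way round below 0.12 rad and linear speed of mandrel below 0.02 m/s and velocity of joint lid below 0.05 rad/s); the robot touches nothing.
It fails at once if the burnisher or the reamer is pulled or knocked more than 25 mm from its place (distance of any of burnisher, reamer from where it was at the start of the episode above 0.025 m).
It fails at once if a bystander on the bench is moved more than 30 mm (distance of any of loupe, jar, ring_box, bench_block, hammer from where it was at the start of the episode above 0.03 m).
It fails at once if the mandrel is dropped or pressed on the case with more than 30 N (contact force between mandrel and case above 30 N).
It also fails if it takes over 61 s, if anything falls off the work surface, if the arm or the gripper's body presses on something with over 40 N, if the wrist force passes 120 N, or if a joint passes its speed limit or range.

## Robot

A 7-joint arm with a two-finger parallel gripper is mounted at the origin on the work surface. World frame = base frame: x ahead of the robot, y to its left, z up, the work surface at z = 0. Lengths are in m, angles in rad, forces in N, time in s.
With the tool pointing down it reaches from about 0.4 to 0.875 m from the base axis. Payload 19.3 kg.
Tool frame: the origin (TCP) lies midway between the tips of the shut fingers; the grasp point (between the pads) lies 19 mm behind it; z points along the fingers, y is the line along which they close (so a half turn about z gives the same grasp; the last joint's range is limited). The gripper opens to 85 mm and grips with 20 to 120 N. Pads are 22 mm wide; open, the fingers measure 114 mm over their backs; the gripper's body (76 mm by 85 mm) begins 54 mm behind the grasp point. The pads swing forward as they close: fully open they stand 13 mm farther back than shut.
Start: joints at [1.263, 0.521, -0.036, 1.599, 0.021, 1.021, -0.113], TCP at [0.147, -0.607, 0.192] pointing down, gripper open.
Joint ranges: [-2.91, 2.91], [-0.3, 2.13], [-1.5, 1.42], [0.17, 2.43], [-1.26, 4.41], [0.16, 1.93], [-2.52, 2.52]. Speed limits (rad/s): [1.89, 1.89, 2.39, 2.39, 3.01, 3.01, 3.01].

## Interface

Orientations are given as a rotation vector (axis times angle).
In Python, from station import robot gives the robot as it stands.
- The arm moves only by the tool send_rows, never from a script. Its argument "steps" is a list of rows, each a list of 4 numbers: the shift along the tool's x, y, z scaled (see below), then the turn about the tool's z scaled (see below). A call has exactly 10 rows; each row is the pose to reach, as a shift and turn from the pose commanded when the call began, along the tool's axes at that moment; what a row does not reach only later rows make up. The controller multiplies each number of a shift by 80 mm and each number of a turn by 2 rad. A row lasts 1/12 s, in which the tool goes at most 41.7 mm and 7.16 degrees, less where a joint would pass 70% of its speed; a pose out of reach is approached as far as the arm can. A call with a number of a shift or a turn outside -1 to 1 is refused whole. A call with a gripper value outside its range is refused whole. "hand" is the opening, from 0 (shut) to 1 (fully open), set as the call begins (left out, the last holds). The fingers move at their own pace and stop on an object; "squeeze" is the grip in N (left out, the last holds). Time passes only in rows, so rows that repeat a pose let the fingers close, or fill a call up. It gives the time, the measured TCP pose, the force, the opening and the grip force at its end, in the units of the state.
- robot.state(): the state, without advancing time (a new reading comes with each control period).
- robot.get_image(name): name is "scene" or "top" or "wrist"; returns a dict with "pixels" (480x640x3 uint8, blue, green, red), "z_map" (480x640 float32, m along the optical axis (not along the pixel's ray), 0 where there is no reading), "intrinsics" (3x3 intrinsics, pixels), "R" (3x3) and "t" (3): a world point X has camera coordinates R X + t. Camera axes: x right, y down, z forward; pixel columns grow to the right and rows downward; lengths in m; the calibration is good to about 2 mm. A picture is of the moment at which its call begins.
- robot.finish_job(): hands the job in; it is judged then, once.
Trained networks look in the newest picture that a camera, given by its name, has taken for a name from the list of things; names that differ only in an ending like _2 or _b are one class to them, and where a whole thing is asked for, a point or a joint stands for the part that bears it (a point fixed in the world has none). Each returns a list of dicts, best first, with "confidence" (0 to 1); they miss things now and then, are a little off and sometimes report something else, mostly with a low value. They report only what shows in the picture. A call takes as long as a camera call. They do not tell look-alikes from the thing itself.
- robot.silhouettes(camera, query): "pixels" (480x640 bool, what is visible of it) and "rect" ([left, top, right, bottom] in pixels, round what is visible of it).
The state is a dict: "t": time; "joints": joint angles; "joint_vel": joint speeds; "effort": joint torques, N m; "eef_pos": TCP position; "tool_rot": TCP orientation; "ft_force": force on the tool from outside, world axes, zero at the start; "wrist_torque": the same for the moment, N m; "finger_gap": finger opening in m; "grip_force": force on a finger pad.
Only numpy, scipy, OpenCV 4.12 (cv2) and the standard library are available. Lean on these libraries where they do the work, as an engineer would, in place of code of your own. Each camera call takes 0.05 s, during which the arm holds its last target. There are 200 camera calls.

## Working session

There is one attempt and no reset: what is moved stays moved. The work goes in short steps, Python scripts to look and compute and a tool call to move; the robot and the scene stay as the last step left them, time stands still between calls to the robot, and variables do not carry over. Pictures are saved under pics/ and viewed, at most 10 in all, crops included, and the job is handed in when it is done.

Besides the shell and the picture viewer there is one more tool, called after ">>>" as name(argument=value, ...), one argument or row to a line, values as JSON. send_rows: Moves the arm, as the interface text tells. Shifts and turns lie within -1 to 1; 1 stands for 80 mm of shift or 2 rad of turn. Its arguments: {"type":"object","properties":{"steps":{"type":"array","items":{"type":"array","items":{"type":"number","minimum":-1,"maximum":1}}},"hand":{"type":"number"},"squeeze":{"type":"number"}},"required":["steps"]}

```bash
mkdir -p pics; cat > h.py <<'E'
from station import robot
import numpy as np, cv2
from scipy.spatial.transform import Rotation as Rn
def cloud(im):
    z=im["z_map"];K=np.array(im["intrinsics"]);v,u=np.indices(z.shape)
    c=np.stack([(u-K[0,2])/K[0,0]*z,(v-K[1,2])/K[1,1]*z,z],-1)
    w=(c-np.array(im["t"]))@np.array(im["R"]); w[z==0]=np.nan
    return w
def proj(im,X):
    c=np.asarray(X)@np.array(im["R"]).T+np.array(im["t"]);p=c@np.array(im["intrinsics"]).T
    return p[...,:2]/p[...,2:]
E
python3 - <<'E'
from h import *
np.set_printoptions(precision=3,suppress=True)
s=robot.state();print({k:np.round(v,3) for k,v in s.items()})
names="case lid_tab stand mandrel burnisher reamer loupe jar ring_box bench_block hammer".split()
for cam in("scene","top"):
    im=robot.get_image(cam);w=cloud(im);np.save(cam+".npy",w)
    cv2.imwrite(f"pics/{cam}0.png",im["pixels"])
    print(cam,"cam at",-np.array(im["R"]).T@im["t"])
    for n in names:
        for d in robot.silhouettes(cam,n)[:3]:
            p=w[d["pixels"]];p=p[~np.isnan(p[:,0])]
            print(n,round(d["confidence"],2),np.round(d["rect"]),len(p),np.median(p,0) if len(p) else "",np.percentile(p,2,axis=0),np.percentile(p,98,axis=0))
E
```

```text
{'t': np.float64(0.0), 'joints': array([ 1.263,  0.522, -0.036,  1.6  ,  0.021,  1.021, -0.113]), 'joint_vel': array([ 0.002,  0.001,  0.   ,  0.001, -0.001,  0.001,  0.   ]), 'effort': array([  0.001, -92.713,   1.98 , -36.993,   0.018,   0.008,   0.   ]), 'eef_pos': array([ 0.147, -0.607,  0.191]), 'tool_rot': array([-3.118, -0.373,  0.   ]), 'ft_force': array([-0.315,  0.434, -0.473]), 'wrist_torque': array([ 0.02 , -0.05 ,  0.004]), 'grip_force': np.float64(0.0), 'finger_gap': np.float64(0.085)}
scene cam at [ 1.045 -0.591  0.638]
case 0.87 [316. 153. 417. 256.] 6088 [0.534 0.173 0.082] [0.454 0.086 0.003] [0.587 0.332 0.135]
lid_tab 0.76 [321. 156. 416. 237.] 4024 [0.526 0.198 0.1  ] [0.451 0.088 0.066] [0.585 0.33  0.141]
stand 0.67 [200. 271. 321. 346.] 4758 [ 0.547 -0.19   0.017] [ 0.446 -0.247  0.004] [ 0.64  -0.118  0.076]
mandrel 0.85 [225. 245. 262. 283.] 590 [ 0.551 -0.223  0.152] [ 0.54  -0.25   0.078] [ 0.559 -0.18   0.195]
mandrel 0.57 [186. 346. 198. 415.] 640 [ 0.577 -0.372  0.013] [ 0.522 -0.405 -0.   ] [ 0.625 -0.335  0.019]
burnisher 0.8 [200. 244. 232. 277.] 458
[... 2340 characters left out ...]
 [ 0.604 -0.194  0.142] [ 0.593 -0.221  0.087] [ 0.618 -0.166  0.174]
loupe 0.45 [443. 315. 459. 326.] 204 [ 0.373 -0.323  0.03 ] [ 0.358 -0.344  0.   ] [ 0.39  -0.311  0.042]
jar 0.69 [315. 185. 334. 209.] 350 [ 0.655 -0.04   0.043] [ 0.639 -0.062  0.003] [ 0.679 -0.02   0.05 ]
ring_box 0.96 [128. 191. 163. 220.] 748 [0.634 0.381 0.039] [0.605 0.354 0.007] [0.664 0.414 0.045]
ring_box 0.49 [352. 208. 420. 301.] 3718 [ 0.523 -0.171  0.017] [ 0.43  -0.243  0.001] [ 0.626 -0.114  0.091]
bench_block 0.93 [481. 308. 515. 338.] 833 [ 0.373 -0.433  0.022] [ 0.343 -0.468  0.007] [ 0.403 -0.404  0.028]
hammer 0.56 [ 85. 275. 171. 341.] 1313 [0.399 0.432 0.023] [0.328 0.322 0.001] [0.465 0.498 0.029]
```

```bash
python3 - <<'E'
import cv2,numpy as np
a=cv2.imread("pics/scene0.png")[130:430,50:500];b=cv2.imread("pics/top0.png")[170:350,80:530]
cv2.imwrite("pics/both.png",cv2.resize(np.vstack([a,b]),None,fx=1.25,fy=1.25,interpolation=cv2.INTER_CUBIC))
E
```

```text
(no output)
```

View pics/both.png

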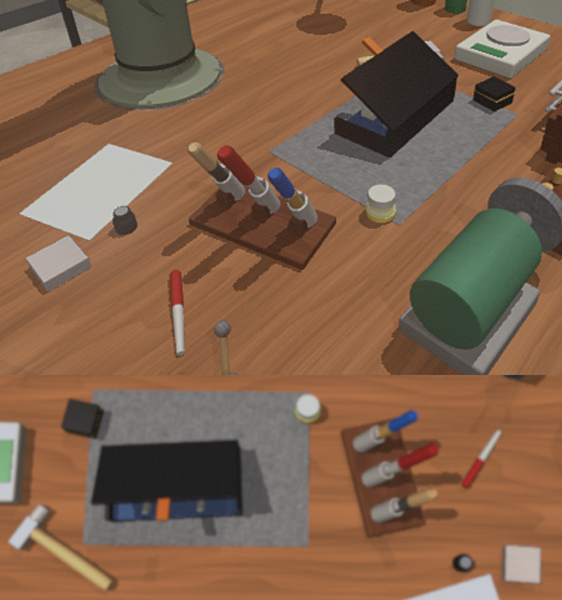

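```bash
cat > m1.py <<'E'
from h import *
from scipy.optimize import least_squares
np.set_printoptions(precision=4,suppress=True)
top=np.load("top.npy");sc=np.load("scene.npy")
pt=cv2.imread("pics/top0.png");ps=cv2.imread("pics/scene0.png")
for n,w,p,(l,t,r,b) in(("top",top,pt,(150,224,272,295)),("scene",sc,ps,(300,140,420,260))):
    m=np.zeros(w.shape[:2],bool);m[t:b,l:r]=1
    q=w[m&(w[...,2]>.07)&(w[...,2]<.16)]
    for i in range(5):
        c=q.mean(0);_,_,V=np.linalg.svd(q-c,full_matrices=0);nn=V[2]*np.sign(V[2,2]);d=(q-c)@nn;q=q[abs(d)<.004]
    print(n,"lid",len(q),"c",c,"n",nn,"tilt",np.degrees(np.arccos(nn[2])),"yaw",np.degrees(np.arctan2(-nn[1],-nn[0])),"range",q.min(0),q.max(0))
    hsv=cv2.cvtColor(p,cv2.COLOR_BGR2HSV)
    o=m&(hsv[...,0]<16)&(hsv[...,0]>5)&(hsv[...,1]>180)&(hsv[...,2]>100)
    v,u=np.nonzero(o);x=w[o];print("orange",len(u),u.min() if len(u) else 0,u.max() if len(u) else 0,v.min() if len(u) else 0,v.max() if len(u) else 0,np.nanmedian(x,0),np.nanmin(x,0),np.nanmax(x,0))
Q={}
for n,w,p,(l,t,r,b) in(("top",top,pt,(386,222,434,256)),("scene",sc,ps,(218,240,268,300))):
    hsv=cv2.cvtColor(p,cv2.COLOR_BGR2HSV);m=np.zeros(w.shape[:2],bool);m[t:b,l:r]=1
    o=m&((hsv[...,0]<5)|(hsv[...,0]>172))&(hsv[...,1]>150)
    o=cv2.erode(o.astype(np.uint8),np.ones((3,3)))>0
    q=w[o];Q[n]=q[(q[:,2]>.09)]
def fit(q):
    def f(a):
        d=np.array([a[2],a[3],1]);d/=np.linalg.norm(d);e=q-[a[0],a[1],.15]
        return np.linalg.norm(np.cross(e,d),axis=1)-.012
    s=least_squares(f,[.545,-.225,0,-.46],loss="soft_l1",f_scale=.002)
    a=s.x;d=np.array([a[2],a[3],1]);d/=np.linalg.norm(d);e=(q-[a[0],a[1],.15])@d
    print("at z=.15",a[:2],"d",d,"tilt",np.degrees(np.arccos(d[2])),"res",np.std(f(a)),"end",np.array([a[0],a[1],.15])+d*np.percentile(e,99),"low",np.percentile(e,[1,99]),len(q))
fit(Q["top"]);fit(Q["scene"]);fit(np.vstack(list(Q.values())))
E
python3 m1.py
```

```text
top lid 4913 c [0.5182 0.2088 0.1046] n [0.5066 0.0295 0.8617] tilt 30.495003742062824 yaw -176.66253543922343 range [0.4325 0.0818 0.07  ] [0.5838 0.3366 0.1582]
orange 128 206 215 269 284 [0.454  0.2056 0.1452] [0.4361 0.1972 0.1272] [0.4716 0.215  0.1564]
scene lid 3669 c [0.522  0.2007 0.1033] n [0.5078 0.0276 0.861 ] tilt 30.568493076250068 yaw -176.89140385355304 range [0.4351 0.0834 0.07  ] [0.5867 0.339  0.1557]
orange 29 340 354 162 173 [0.45   0.1994 0.1428] [0.4355 0.1959 0.1334] [0.4726 0.2128 0.1541]
at z=.15 [ 0.5441 -0.2236] d [ 0.0245 -0.5075  0.8613] tilt 30.536183362211865 res 0.002331331605260389 end [ 0.5453 -0.2486  0.1925] low [-0.0303  0.0494] 201
at z=.15 [ 0.5419 -0.2175] d [ 0.0657 -0.3914  0.9179] tilt 23.384223598532486 res 0.002978482556945455 end [ 0.5453 -0.2376  0.1972] low [-0.0321  0.0514] 129
at z=.15 [ 0.543  -0.2236] d [ 0.0326 -0.5031  0.8636] tilt 30.27312852377444 res 0.00274821937244098 end [ 0.5446 -0.2484  0.1926] low [-0.0338  0.0493] 330
```

>>> send_rows(
  steps=[
    [0.1,-0.1,-0.2,0.01],
    [0.2,-0.2,-0.4,0.02],
    [0.3,-0.3,-0.6,0.03],
    [0.4,-0.4,-0.8,0.04],
    [0.5,-0.5,-1,0.05],
    [0.6,-0.6,-1,0.06],
    [0.7,-0.7,-1,0.07],
    [0.8,-0.8,-1,0.08],
    [0.9,-0.9,-1,0.09],
    [1,-1,-1,0.09],
  ],
  hand=0.6,
  squeeze=40,
)

```text
t: 2.03
eef_pos: [0.2064, -0.5103, 0.2717]
tool_rot: [3.14, 0.089, 0.0]
ft_force: [-0.7, 0.0, -0.2]
finger_gap: 0.0513
grip_force: 0.0
```

>>> send_rows(
  steps=[
    [0.1,-0.1,0,0],
    [0.2,-0.2,0,0],
    [0.3,-0.3,0,0],
    [0.4,-0.4,0,0],
    [0.5,-0.5,0,0],
    [0.6,-0.6,0,0],
    [0.7,-0.7,0,0],
    [0.8,-0.8,0,0],
    [0.9,-0.9,0,0],
    [1,-1,0,0],
  ],
)

```text
t: 2.87
eef_pos: [0.2821, -0.4255, 0.2716]
tool_rot: [-3.14, -0.091, 0.0]
ft_force: [0.5, 0.1, -0.0]
finger_gap: 0.0511
grip_force: 0.0
```

>>> send_rows(
  steps=[
    [0.1,-0.1,0,0],
    [0.2,-0.2,0,0],
    [0.3,-0.3,0,0],
    [0.4,-0.4,0,0],
    [0.5,-0.5,0,0],
    [0.6,-0.6,0,0],
    [0.7,-0.7,0,0],
    [0.8,-0.8,0,0],
    [0.9,-0.9,0,0],
    [1,-1,0,0],
  ],
)

```text
t: 3.7
eef_pos: [0.3573, -0.341, 0.2716]
tool_rot: [-3.14, -0.091, 0.0]
ft_force: [0.1, -0.3, 1.0]
finger_gap: 0.051
grip_force: 0.0
```

>>> send_rows(
  steps=[
    [0.02,-0.1,0,0],
    [0.05,-0.2,0,0],
    [0.07,-0.3,0,0],
    [0.09,-0.4,0,0],
    [0.12,-0.5,0,0],
    [0.14,-0.6,0,0],
    [0.16,-0.7,0,0],
    [0.18,-0.8,0,0],
    [0.21,-0.9,0,0],
    [0.23,-1,0,0],
  ],
)

```text
t: 4.53
eef_pos: [0.3706, -0.2601, 0.2716]
tool_rot: [3.14, 0.091, 0.0]
ft_force: [0.7, -0.4, -1.2]
finger_gap: 0.0515
grip_force: 0.0
```

>>> send_rows(
  steps=[
    [0.02,-0.1,0,0],
    [0.05,-0.2,0,0],
    [0.07,-0.3,0,0],
    [0.09,-0.4,0,0],
    [0.12,-0.5,0,0],
    [0.14,-0.6,0,0],
    [0.16,-0.7,0,0],
    [0.18,-0.8,0,0],
    [0.21,-0.9,0,0],
    [0.23,-1,0,0],
  ],
)

```text
t: 5.37
eef_pos: [0.3843, -0.1792, 0.2716]
tool_rot: [3.14, 0.091, 0.0]
ft_force: [-0.3, 0.3, 0.1]
finger_gap: 0.0513
grip_force: 0.0
```

>>> send_rows(
  steps=[
    [0.02,-0.1,0,0],
    [0.05,-0.2,0,0],
    [0.07,-0.3,0,0],
    [0.09,-0.4,0,0],
    [0.12,-0.5,0,0],
    [0.14,-0.6,0,0],
    [0.16,-0.7,0,0],
    [0.18,-0.8,0,0],
    [0.21,-0.9,0,0],
    [0.23,-1,0,0],
  ],
)

```text
t: 6.2
eef_pos: [0.398, -0.0982, 0.2716]
tool_rot: [-3.14, -0.091, 0.0]
ft_force: [-0.6, 0.9, -0.6]
finger_gap: 0.051
grip_force: 0.0
```

>>> send_rows(
  steps=[
    [0.02,-0.1,0,0],
    [0.05,-0.2,0,0],
    [0.07,-0.3,0,0],
    [0.09,-0.4,0,0],
    [0.12,-0.5,0,0],
    [0.14,-0.6,0,0],
    [0.16,-0.7,0,0],
    [0.18,-0.8,0,0],
    [0.21,-0.9,0,0],
    [0.23,-1,0,0],
  ],
)

```text
t: 7.03
eef_pos: [0.4118, -0.0173, 0.2716]
tool_rot: [-3.14, -0.091, -0.0]
ft_force: [-0.2, -0.0, -0.2]
finger_gap: 0.0516
grip_force: 0.0
```

>>> send_rows(
  steps=[
    [0.02,-0.1,0,0],
    [0.05,-0.2,0,0],
    [0.07,-0.3,0,0],
    [0.09,-0.4,0,0],
    [0.12,-0.5,0,0],
    [0.14,-0.6,0,0],
    [0.16,-0.7,0,0],
    [0.18,-0.8,0,0],
    [0.21,-0.9,0,0],
    [0.23,-1,0,0],
  ],
)

```text
t: 7.87
eef_pos: [0.4256, 0.0636, 0.2716]
tool_rot: [-3.14, -0.091, -0.0]
ft_force: [0.4, 0.4, 0.5]
finger_gap: 0.0515
grip_force: 0.0
```

>>> send_rows(
  steps=[
    [0.02,-0.1,0,0],
    [0.05,-0.2,0,0],
    [0.07,-0.3,0,0],
    [0.09,-0.4,0,0],
    [0.12,-0.5,0,0],
    [0.14,-0.6,0,0],
    [0.16,-0.7,0,0],
    [0.18,-0.8,0,0],
    [0.21,-0.9,0,0],
    [0.23,-1,0,0],
  ],
)

```text
t: 8.7
eef_pos: [0.4393, 0.1445, 0.2716]
tool_rot: [-3.14, -0.091, -0.0]
ft_force: [0.6, -0.1, 0.6]
finger_gap: 0.0511
grip_force: 0.0
```

```bash
python3 - <<'E'
from h import *
np.set_printoptions(precision=4,suppress=True)
im=robot.get_image("wrist");w=cloud(im);p=im["pixels"];cv2.imwrite("pics/w1.png",p)
hsv=cv2.cvtColor(p,cv2.COLOR_BGR2HSV)
o=(hsv[...,0]<16)&(hsv[...,0]>5)&(hsv[...,1]>180)&(hsv[...,2]>80)
n,l,s,c=cv2.connectedComponentsWithStats(o.astype(np.uint8))
for i in range(1,n):
  if s[i,4]>60:
    q=w[l==i];q=q[q[:,2]==q[:,2]];print(s[i],q.mean(0),np.percentile(q,1,axis=0),np.percentile(q,99,axis=0))
E
```

```text
[   0    0   34  130 1251] [ 0.5691  0.4924 -0.0002] [ 0.4934  0.4838 -0.0021] [0.622  0.5012 0.0018]
[504   0  30  20  93] [ 0.643  -0.0591 -0.    ] [ 0.6362 -0.0712 -0.0018] [ 0.6551 -0.0442  0.0015]
[ 555   18   85  175 7424] [ 0.5518 -0.1556  0.0159] [ 0.4666 -0.2211  0.0136] [ 0.6354 -0.1058  0.018 ]
[236 175  25  49 124] [0.4491 0.2024 0.1367] [ 0.3951  0.1966 -0.0004] [0.4707 0.2195 0.1532]
[576 204  53  20 288] [ 0.4343 -0.1946  0.0137] [ 0.4165 -0.2256 -0.0013] [ 0.4418 -0.1709  0.018 ]
[ 53 388  17  19  87] [ 0.1118  0.5096 -0.0002] [ 0.0933  0.4951 -0.0016] [0.1256 0.521  0.0014]
[ 596  388   44   60 1027] [ 0.1258 -0.3279 -0.0001] [ 0.0719 -0.3664 -0.0019] [ 0.1718 -0.2844  0.0016]
```

View pics/w1.png

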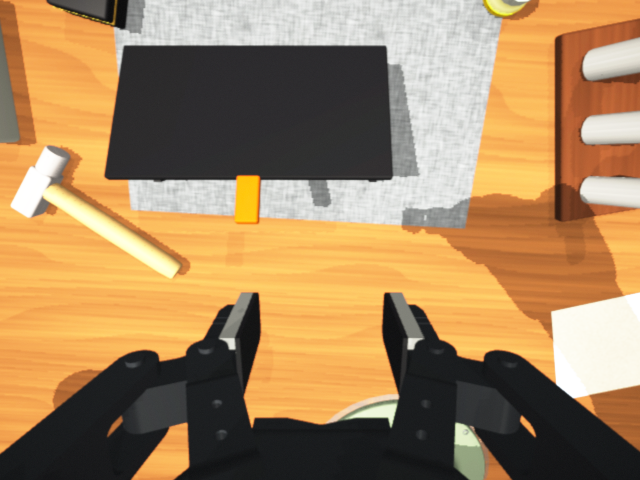

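```bash
python3 - <<'E'
from h import *
np.set_printoptions(precision=4,suppress=True)
im=robot.get_image("wrist");w=cloud(im)
print(w[198:202,247:250].mean((0,1)),w[180,248],w[219,248],w[199,[239,243,252,257]])
print(-np.array(im["R"]).T@im["t"],np.array(im["R"]))
E
```

```text
[0.4511 0.2076 0.1452] [0.4663 0.2092 0.1364] [0.4365 0.2059 0.154 ] [[0.4512 0.2151 0.1453]
 [0.4514 0.2117 0.1454]
 [0.4518 0.2041 0.1455]
 [0.4518 0.2001 0.1444]]
[0.5142 0.1494 0.4539] [[ 0.0584 -0.9983 -0.0005]
 [-0.9548 -0.056   0.2918]
 [-0.2914 -0.0166 -0.9565]]
```

>>> send_rows(
  steps=[
    [0.04,-0.19,0,0],
    [0.08,-0.38,0,0],
    [0.12,-0.57,0.1,0],
    [0.16,-0.77,0.2,0],
    [0.16,-0.77,0.3,0],
    [0.16,-0.77,0.4,0],
    [0.16,-0.77,0.5,0],
    [0.16,-0.77,0.6,0],
    [0.16,-0.77,0.7,0],
    [0.16,-0.77,0.8,0],
  ],
)

```text
t: 9.63
eef_pos: [0.4484, 0.2054, 0.2069]
tool_rot: [3.14, 0.09, 0.0]
ft_force: [0.7, -0.8, 0.2]
finger_gap: 0.0514
grip_force: 0.0
```

>>> send_rows(
  steps=[
    [0,0,0.12,0],
    [0,0,0.24,0],
    [0,0,0.36,0],
    [0,0,0.48,0],
    [0,0,0.6,0],
    [0,0,0.72,0],
    [0,0,0.84,0],
    [0,0,0.98,0],
    [0,0,0.98,0],
    [0,0,0.98,0],
  ],
)

```text
t: 10.47
eef_pos: [0.448, 0.206, 0.1287]
tool_rot: [3.14, 0.091, -0.002]
ft_force: [0.2, 0.4, 0.4]
finger_gap: 0.0514
grip_force: 0.0
```

>>> send_rows(
  steps=[
    [0,0,0,0],
    [0,0,0,0],
    [0,0,0,0],
    [0,0,0,0],
    [0,0,0,0],
    [0,0,0,0],
    [0,0,0,0],
    [0,0,0,0],
    [0,0,0,0],
    [0,0,0,0],
  ],
  hand=0,
  squeeze=40,
)

```text
t: 11.3
eef_pos: [0.4483, 0.2059, 0.1292]
tool_rot: [3.14, 0.091, -0.0]
ft_force: [0.4, -0.6, -0.4]
finger_gap: 0.0004
grip_force: 0.0
```

```bash
python3 - <<'E'
from h import *
np.set_printoptions(precision=4,suppress=True)
im=robot.get_image("wrist");w=cloud(im);a=im["pixels"]
s=robot.get_image("scene");print(proj(s,[[.4485,.207,.141],[.448,.206,.129]]))
b=cv2.resize(s["pixels"][130:270,290:450],(640,560))
cv2.imwrite("pics/w2.png",np.hstack([cv2.resize(a,(400,300)),cv2.resize(b,(400,300))]))
E
```

```text
[[346.3907 166.7226]
 [345.8271 171.2039]]
```

View pics/w2.png

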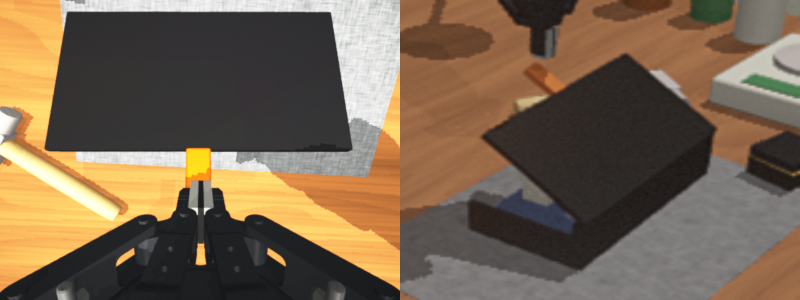

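```bash
python3 - <<'E'
from h import *
np.set_printoptions(precision=4,suppress=True)
print(robot.state()["eef_pos"],robot.state()["joints"])
s=robot.get_image("scene");w=cloud(s);p=s["pixels"]
for v in range(138,176,3): print(v,[(np.round(w[v,u],3).tolist(),p[v,u].tolist()) for u in (344,348)])
K=np.array(robot.get_image("wrist")["intrinsics"])
wi=robot.get_image("wrist");ww=cloud(wi)
m=(ww[...,2]>.08)&(ww[...,2]<.25)&(ww[...,0]<.47)&(abs(ww[...,1]-.206)<.012)
q=ww[m];print("wrist pts lowest",q[np.argsort(q[:,2])[:1]],np.percentile(q,[1,10,50,99],axis=0))
for v in range(290,345,5): print(v,ww[v,318],ww[v,326])
E
```

```text
[0.4483 0.206  0.1292] [-0.1306  0.4442 -0.5434  1.9814  0.3153  0.7986 -2.3668]
138 [([0.462, 0.176, 0.23], [22, 25, 32]), ([0.46, 0.194, 0.223], [26, 29, 37])]
141 [([0.461, 0.178, 0.222], [30, 33, 37]), ([0.46, 0.195, 0.215], [29, 34, 39])]
144 [([0.451, 0.191, 0.207], [25, 29, 34]), ([0.458, 0.198, 0.206], [58, 63, 65])]
147 [([0.45, 0.193, 0.198], [35, 37, 42]), ([0.458, 0.199, 0.199], [60, 61, 67])]
150 [([0.449, 0.194, 0.19], [29, 33, 38]), ([0.457, 0.199, 0.191], [78, 82, 86])]
153 [([0.449, 0.195, 0.182], [30, 34, 40]), ([0.456, 0.201, 0.182], [75, 79, 82])]
156 [([0.446, 0.199, 0.172], [89, 94, 102]), ([0.457, 0.201, 0.174], [90, 94, 94])]
159 [([0.434, 0.216, 0.154], [50, 85, 139]), ([0.251, 0.478, 0.002], [69, 105, 152])]
162 [([0.44, 0.207, 0.151], [32, 66, 125]), ([0.445, 0.217, 0.149], [52, 88, 143])]
165 [([0.449, 0.197, 0.149], [44, 83, 151]), ([0.452, 0.209, 0.146], [44, 85, 152])]
168 [([0.449, 0.197, 0.142], [31, 61, 113]), ([0.455, 0.205, 0.141], [67, 124, 197])]
171 [([0.291, 0.406, -0.0], [75, 111, 159]), ([0.46, 0.199, 0.136], [29, 59, 110])]
174 [([0.304, 0.389, 0.001], [84, 118, 163]), ([0.317, 0.392, 0.004], [102, 145, 183])]
wrist pts lowest [[0.4661 0.1978 0.1281]] [[0.4406 0.1943 0.1344]
 [0.4511 0.1971 0.1428]
 [0.4604 0.2061 0.2176]
 [0.4689 0.2177 0.2497]]
290 [0.4597 0.207  0.1742] [0.4602 0.2038 0.175 ]
295 [0.4599 0.2069 0.1793] [0.4598 0.2038 0.1787]
300 [0.4603 0.2069 0.1845] [0.4596 0.2038 0.1827]
305 [0.4598 0.2069 0.1876] [0.4603 0.2039 0.1881]
310 [0.4597 0.2068 0.1913] [0.4599 0.2039 0.1912]
315 [0.4595 0.2068 0.1945] [0.4603 0.204  0.1957]
320 [0.4599 0.2068 0.1987] [0.4599 0.204  0.1985]
325 [0.4602 0.2068 0.2025] [0.4599 0.2041 0.2017]
330 [0.4593 0.2067 0.2042] [0.4596 0.2041 0.2044]
335 [0.4583 0.2066 0.2056] [0.4588 0.2041 0.2061]
340 [0.4566 0.2065 0.2057] [0.4578 0.204  0.2074]
```

>>> send_rows(
  steps=[
    [0,0,0,0],
    [0,0,0,0],
    [0,0,0,0],
    [0,0,0,0],
    [0,0,0,0],
    [0,0,0.1,0],
    [0,0,0.2,0],
    [0,0,0.3,0],
    [0,0,0.4,0],
    [0,0,0.5,0],
  ],
  hand=0.6,
)

```text
t: 12.38
eef_pos: [0.4481, 0.2059, 0.0881]
tool_rot: [3.14, 0.091, -0.001]
ft_force: [-0.2, 0.3, -0.6]
finger_gap: 0.0512
grip_force: 0.0
```

>>> send_rows(
  steps=[
    [0,0,0,0],
    [0,0,0,0],
    [0,0,0,0],
    [0,0,0,0],
    [0,0,0,0],
    [0,0,0,0],
    [0,0,0,0],
    [0,0,0,0],
    [0,0,0,0],
    [0,0,0,0],
  ],
  hand=0,
)

```text
t: 13.22
eef_pos: [0.4484, 0.2079, 0.0897]
tool_rot: [-3.138, -0.092, -0.001]
ft_force: [-1.5, 10.5, -5.0]
finger_gap: 0.0192
grip_force: 43.1
```

>>> send_rows(
  steps=[
    [0.07,-0.01,-0.11,0],
    [0.15,-0.02,-0.22,0],
    [0.23,-0.02,-0.31,0],
    [0.32,-0.02,-0.41,0],
    [0.42,-0.02,-0.5,0],
    [0.52,-0.02,-0.58,0],
    [0.63,-0.02,-0.65,0],
    [0.74,-0.02,-0.72,0],
    [0.86,-0.02,-0.78,0],
    [0.98,-0.02,-0.83,0],
  ],
)

```text
t: 14.05
eef_pos: [0.5262, 0.2123, 0.1556]
tool_rot: [-3.14, -0.091, 0.002]
ft_force: [-1.7, 3.7, -11.3]
finger_gap: 0.0189
grip_force: 41.3
```

>>> send_rows(
  steps=[
    [0.1,0,-0.035,0],
    [0.2,0,-0.065,0],
    [0.3,0,-0.087,0],
    [0.4,0,-0.107,0],
    [0.5,0,-0.118,0],
    [0.6,0,-0.126,0],
    [0.7,0,-0.129,0],
    [0.8,0,-0.125,0],
    [0.9,0,-0.117,0],
    [0.98,0,-0.108,0],
  ],
)

```text
t: 14.88
eef_pos: [0.6051, 0.2168, 0.1645]
tool_rot: [-3.14, -0.091, 0.001]
ft_force: [-5.6, 2.2, 0.2]
finger_gap: 0.0192
grip_force: 39.2
```

```bash
cat > lid.py <<'E'
from h import *
np.set_printoptions(precision=4,suppress=True)
for cam in("scene","top"):
    im=robot.get_image(cam);w=cloud(im);p=im["pixels"].astype(int)
    m=(w[...,2]>.075)&(w[...,2]<.185)&(w[...,0]>.46)&(w[...,0]<.72)&(w[...,1]>.085)&(w[...,1]<.335)&(p.max(-1)<90)
    m&=abs(w[...,1]-.212)>.05
    q=w[m]
    if len(q)<50: print(cam,len(q));continue
    for i in range(6):
        c=np.median(q,0) if i==0 else q.mean(0);_,_,V=np.linalg.svd(q-c,full_matrices=0);n=V[2]*np.sign(V[2,0]);d=(q-c)@n;q=q[abs(d)<(.02,.01,.006,.004,.004,.004)[i]]
    print(cam,len(q),"lid angle",np.degrees(np.arctan2(n[0],n[2])),"c",c,"n",n)
E
python3 lid.py
```

```text
scene 1183 lid angle 93.41441167801503 c [0.5939 0.1921 0.1319] n [ 0.9967  0.0544 -0.0595]
top 140 lid angle 94.15180897557553 c [0.5799 0.3222 0.1337] n [ 0.9968  0.0337 -0.0724]
```

>>> send_rows(
  steps=[
    [0.06,0,0.01,0],
    [0.13,0,0.015,0],
    [0.2,0,0.025,0],
    [0.27,0,0.04,0],
    [0.34,0,0.055,0],
    [0.41,0,0.075,0],
    [0.48,0,0.095,0],
    [0.55,0,0.115,0],
    [0.55,0,0.115,0],
    [0.55,0,0.115,0],
  ],
)

```text
t: 15.82
eef_pos: [0.6481, 0.2192, 0.1543]
tool_rot: [3.14, 0.091, -0.002]
ft_force: [-3.0, 2.9, -11.1]
finger_gap: 0.0185
grip_force: 39.3
```

```bash
python3 lid.py
```

```text
scene 686 lid angle 108.00704194022967 c [0.6138 0.1722 0.1292] n [ 0.9498  0.0502 -0.3087]
top 241 lid angle 108.38082628919733 c [0.6054 0.3178 0.1487] n [ 0.9468  0.0672 -0.3146]
```

>>> send_rows(
  steps=[
    [0,0,0,0],
    [0,0,0,0],
    [0,0,0,0],
    [0,0,0,0],
    [0,0,-0.1,0],
    [0,0,-0.25,0],
    [0,0,-0.45,0],
    [0,0,-0.65,0],
    [0,0,-0.85,0],
    [0,0,-1,0],
  ],
  hand=0.6,
)

```text
t: 16.75
eef_pos: [0.6492, 0.2194, 0.2379]
tool_rot: [-3.139, -0.091, -0.003]
ft_force: [-1.0, 0.7, 0.4]
finger_gap: 0.0511
grip_force: 0.0
```

>>> send_rows(
  steps=[
    [-0.03,0.1,0,0],
    [-0.06,0.2,0,0],
    [-0.1,0.3,0,0],
    [-0.13,0.4,0,0],
    [-0.16,0.5,0,0],
    [-0.2,0.6,0,0],
    [-0.23,0.7,0,0],
    [-0.26,0.8,0,0],
    [-0.3,0.9,0,0],
    [-0.33,1,0,0],
  ],
)

```text
t: 17.58
eef_pos: [0.6267, 0.137, 0.2351]
tool_rot: [-3.14, -0.091, 0.0]
ft_force: [0.9, 0.2, -0.1]
finger_gap: 0.0513
grip_force: 0.0
```

>>> send_rows(
  steps=[
    [-0.03,0.1,0,0],
    [-0.06,0.2,0,0],
    [-0.1,0.3,0,0],
    [-0.13,0.4,0,0],
    [-0.16,0.5,0,0],
    [-0.2,0.6,0,0],
    [-0.23,0.7,0,0],
    [-0.26,0.8,0,0],
    [-0.3,0.9,0,0],
    [-0.33,1,0,0],
  ],
)

```text
t: 18.42
eef_pos: [0.6049, 0.0556, 0.2351]
tool_rot: [3.14, 0.091, -0.0]
ft_force: [0.5, 0.3, 0.4]
finger_gap: 0.0512
grip_force: 0.0
```

>>> send_rows(
  steps=[
    [-0.03,0.1,0,0],
    [-0.06,0.2,0,0],
    [-0.1,0.3,0,0],
    [-0.13,0.4,0,0],
    [-0.16,0.5,0,0],
    [-0.2,0.6,0,0],
    [-0.23,0.7,0,0],
    [-0.26,0.8,0,0],
    [-0.3,0.9,0,0],
    [-0.33,1,0,0],
  ],
)

```text
t: 19.25
eef_pos: [0.5832, -0.0259, 0.2351]
tool_rot: [-3.14, -0.091, 0.0]
ft_force: [-0.6, 0.6, 0.7]
finger_gap: 0.0509
grip_force: 0.0
```

>>> send_rows(
  steps=[
    [-0.03,0.1,0,-0.04],
    [-0.06,0.2,0,-0.08],
    [-0.1,0.3,0,-0.12],
    [-0.13,0.4,0,-0.17],
    [-0.16,0.5,0,-0.21],
    [-0.2,0.6,0,-0.25],
    [-0.23,0.7,0,-0.3],
    [-0.26,0.8,0,-0.34],
    [-0.3,0.9,0,-0.38],
    [-0.33,1,0,-0.42],
  ],
)

```text
t: 20.08
eef_pos: [0.5614, -0.1072, 0.2351]
tool_rot: [2.828, 1.369, -0.0]
ft_force: [-0.3, -0.7, 0.1]
finger_gap: 0.0508
grip_force: 0.0
```

>>> send_rows(
  steps=[
    [0,0,0,-0.05],
    [0,0,0,-0.1],
    [0,0,0,-0.16],
    [0,0,0,-0.21],
    [0,0,0,-0.26],
    [0,0,0,-0.31],
    [0,0,0,-0.37],
    [0,0,0,-0.42],
    [0,0,0,-0.42],
    [0,0,0,-0.42],
  ],
)

```text
t: 20.92
eef_pos: [0.5616, -0.1068, 0.2349]
tool_rot: [-2.033, -2.395, -0.0]
ft_force: [-0.1, 0.4, -0.1]
finger_gap: 0.0516
grip_force: 0.0
```

```bash
python3 lid.py; python3 - <<'E'
from h import *
np.set_printoptions(precision=4,suppress=True)
print(robot.state()["joints"])
t=robot.get_image("top");np.save("top2.npy",cloud(t));cv2.imwrite("pics/top2.png",t["pixels"])
i=robot.get_image("wrist");np.save("w3.npy",cloud(i));cv2.imwrite("pics/w3.png",i["pixels"])
s=robot.get_image("scene");np.save("sc3.npy",cloud(s));cv2.imwrite("pics/sc3.png",s["pixels"])
a=cv2.resize(i["pixels"],(400,300));b=cv2.resize(t["pixels"][215:305,140:280],(400,257))
cv2.imwrite("pics/v3.png",np.hstack([a,cv2.copyMakeBorder(b,0,43,0,0,0)]))
E
```

```text
scene 783 lid angle 107.85248086111119 c [0.6142 0.1888 0.1336] n [ 0.9506  0.051  -0.3062]
top 558 lid angle 108.6798492822696 c [0.612  0.2008 0.1482] n [ 0.946   0.0528 -0.3198]
[ 0.6885  0.5116 -0.8701  1.6617  0.4192  1.1663 -0.1237]
```

View pics/v3.png

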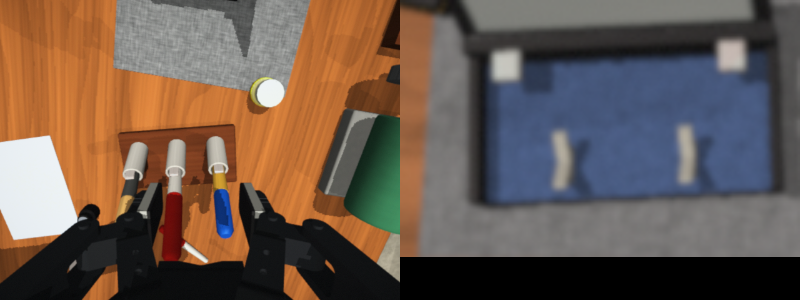

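```bash
python3 - <<'E'
from h import *
from scipy.optimize import least_squares
np.set_printoptions(precision=4,suppress=True)
def red(n,box):
    p=cv2.imread(f"pics/{n}.png");hsv=cv2.cvtColor(p,cv2.COLOR_BGR2HSV)
    o=((hsv[...,0]<6)|(hsv[...,0]>172))&(hsv[...,1]>140)
    m=np.zeros(o.shape,bool);m[box[1]:box[3],box[0]:box[2]]=1;o&=m
    return cv2.erode(o.astype(np.uint8),np.ones((3,3)))>0
def fit(q,x0=(.545,-.225,0,-.46)):
    def f(a):
        d=np.array([a[2],a[3],1]);d/=np.linalg.norm(d);return np.linalg.norm(np.cross(q-[a[0],a[1],.15],d),axis=1)-.012
    s=least_squares(f,x0,loss="soft_l1",f_scale=.0015)
    a=s.x;d=np.array([a[2],a[3],1]);d/=np.linalg.norm(d);P=np.array([a[0],a[1],.15]);e=(q-P)@d
    print(len(q),"P",P,"d",d,"tilt",np.degrees(np.arccos(d[2])),"az",np.degrees(np.arctan2(d[1],d[0])),"res",np.std(f(a)),"ends",P+d*np.percentile(e,1),P+d*np.percentile(e,99),np.ptp(np.percentile(e,[1,99])))
def sel(n,c,box):
    w=np.load(c+".npy");q=w[red(n,box)];return q[(q[:,2]>.09)&(abs(q[:,0]-.545)<.04)&(abs(q[:,1]+.225)<.06)]
qw=sel("w3","w3",(220,270,310,420));fit(qw)
fit(sel("top2","top2",(386,222,434,256)))
fit(np.vstack([qw,sel("scene0","scene",(218,240,268,300)),sel("top0","top",(386,222,434,256))]))
# rests
t=np.load("top2.npy");q=t[255:290,180:260];m=(q[...,2]>.028)&(q[...,2]<.06)&(q[...,0]>.42)&(q[...,0]<.54)
n,l,s,c=cv2.connectedComponentsWithStats(m.astype(np.uint8))
for i in range(1,n):
    if s[i,4]>15: z=q[l==i];print(s[i],z.mean(0),z.min(0),z.max(0))
# gripper fingertips height offset check in wrist/scene
w=np.load("w3.npy");
for v in(300,320,340,360): print(v,w[v,[228,236,405,412]][:,:].round(3).tolist())
E
```

```text
2725 P [ 0.5431 -0.222   0.15  ] d [ 0.1171 -0.4812  0.8687] tilt 29.687875731690387 az -76.32808870266632 res 0.0012928076233580871 ends [ 0.5386 -0.2039  0.1173] [ 0.5487 -0.2451  0.1916] 0.08553408757328608
  ret = _var(a, axis=axis, dtype=dtype, out=out, ddof=ddof,
  arrmean = um.true_divide(arrmean, div, out=arrmean,
  ret = ret.dtype.type(ret / rcount)
Traceback (most recent call last):
IndexError: index -1 is out of bounds for axis 0 with size 0
```

```bash
python3 - <<'E'
from h import *
np.set_printoptions(precision=4,suppress=True)
t=np.load("top2.npy");q=t[255:290,180:260];m=(q[...,2]>.028)&(q[...,2]<.06)&(q[...,0]>.42)&(q[...,0]<.54)
n,l,s,c=cv2.connectedComponentsWithStats(m.astype(np.uint8))
for i in range(1,n):
    if s[i,4]>15: z=q[l==i];print(s[i],z.mean(0),z.min(0),z.max(0))
w=np.load("w3.npy");m=(abs(w[...,0]-.5616)<.045)&(abs(w[...,1]+.1068)<.02)&(w[...,2]>.2)&(w[...,2]<.32)
q=w[m];print(len(q),np.percentile(q,[0,1,5],axis=0))
E
```

```text
[58  4  5 20 86] [0.4855 0.1569 0.0389] [0.4627 0.1508 0.0286] [0.5079 0.1628 0.0501]
[14  6  6 20 94] [0.48   0.2564 0.0381] [0.4576 0.2509 0.028 ] [0.5021 0.2625 0.0496]
5951 [[ 0.5174 -0.1229  0.2771]
 [ 0.5227 -0.1211  0.2799]
 [ 0.5251 -0.1168  0.2838]]
```

>>> send_rows(
  steps=[
    [-0.1,-0.03,0,-0.01],
    [-0.2,-0.06,0,-0.02],
    [-0.3,-0.1,0,-0.03],
    [-0.4,-0.13,0,-0.038],
    [-0.5,-0.16,0.03,-0.038],
    [-0.6,-0.2,0.06,-0.038],
    [-0.7,-0.23,0.1,-0.038],
    [-0.8,-0.26,0.13,-0.038],
    [-0.9,-0.29,0.17,-0.038],
    [-1,-0.32,0.2,-0.038],
  ],
  hand=0.5,
)

```text
t: 22.0
eef_pos: [0.5496, -0.1904, 0.2186]
tool_rot: [-1.936, -2.474, 0.0]
ft_force: [-0.2, -0.6, -0.4]
finger_gap: 0.0428
grip_force: 0.0
```

>>> send_rows(
  steps=[
    [-0.1,-0.04,0,0],
    [-0.2,-0.08,0,0],
    [-0.3,-0.12,0.1,0],
    [-0.404,-0.167,0.2,0],
    [-0.404,-0.167,0.3,0],
    [-0.404,-0.167,0.4,0],
    [-0.404,-0.167,0.5,0],
    [-0.404,-0.167,0.5,0],
    [-0.404,-0.167,0.5,0],
    [-0.404,-0.167,0.5,0],
  ],
)

```text
t: 22.83
eef_pos: [0.5449, -0.2237, 0.1793]
tool_rot: [1.935, 2.475, 0.0]
ft_force: [0.2, 0.1, -0.3]
finger_gap: 0.0429
grip_force: 0.0
```

```bash
python3 - <<'E'
from h import *
np.set_printoptions(precision=4,suppress=True)
i=robot.get_image("wrist");w=cloud(i);s=robot.get_image("scene")
a=cv2.resize(i["pixels"],(400,300));b=cv2.resize(s["pixels"][210:330,170:330],(400,300))
cv2.imwrite("pics/v4.png",np.hstack([a,b]))
print(robot.state()["eef_pos"])
E
```

```text
[ 0.545  -0.2239  0.1795]
```

View pics/v4.png

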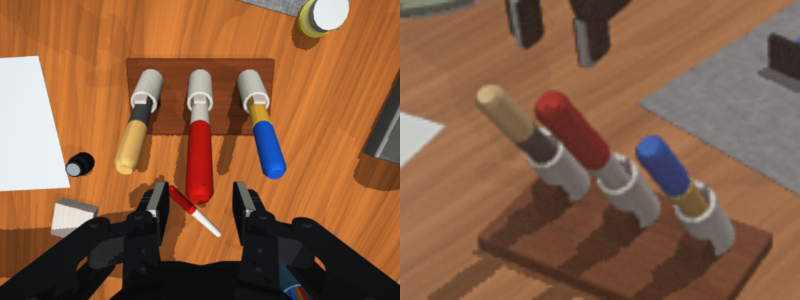

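>>> send_rows(
  steps=[
    [0,0,0.1,0],
    [0,0,0.22,0],
    [0,0,0.34,0],
    [0,0,0.46,0],
    [0,0,0.58,0],
    [0,0,0.7,0],
    [0,0,0.8,0],
    [0,0,0.9,0],
    [0,0,0.97,0],
    [0,0,0.97,0],
  ],
)

```text
t: 23.77
eef_pos: [0.5441, -0.224, 0.1002]
tool_rot: [-1.935, -2.473, 0.0]
ft_force: [0.1, 0.3, 1.0]
finger_gap: 0.0429
grip_force: 0.0
```

>>> send_rows(
  steps=[
    [0,0,0,0],
    [0,0,0,0],
    [0,0,0,0],
    [0,0,0,0],
    [0,0,0,0],
    [0,0,0,0],
    [0,0,0,0],
    [0,0,0,0],
    [0,0,0,0],
    [0,0,0,0],
  ],
  hand=0,
  squeeze=60,
)

```text
t: 24.6
eef_pos: [0.5447, -0.2242, 0.1015]
tool_rot: [1.936, 2.474, 0.0]
ft_force: [-0.1, -0.5, 1.6]
finger_gap: 0.0226
grip_force: 59.2
```

>>> send_rows(
  steps=[
    [-0.04,0,-0.08,0],
    [-0.09,0,-0.18,0],
    [-0.14,0,-0.28,0],
    [-0.19,0,-0.38,0],
    [-0.24,0,-0.48,0],
    [-0.29,0,-0.58,0],
    [-0.34,0,-0.68,0],
    [-0.39,0,-0.78,0],
    [-0.44,0,-0.88,0],
    [-0.48,0,-0.96,0],
  ],
)

```text
t: 25.43
eef_pos: [0.5542, -0.2617, 0.1794]
tool_rot: [1.936, 2.474, 0.001]
ft_force: [0.8, 0.4, -1.3]
finger_gap: 0.023
grip_force: 59.8
```

>>> send_rows(
  steps=[
    [0,0,-0.1,0],
    [0,0,-0.2,0],
    [0,0,-0.3,0],
    [0,0,-0.4,0],
    [0,0,-0.5,0],
    [0.1,0,-0.5,0],
    [0.2,0,-0.5,0],
    [0.3,0,-0.5,0],
    [0.4,0,-0.5,0],
    [0.5,0,-0.5,0],
  ],
)

```text
t: 26.27
eef_pos: [0.5438, -0.2214, 0.2179]
tool_rot: [-1.935, -2.474, 0.0]
ft_force: [0.3, 0.4, -1.0]
finger_gap: 0.0223
grip_force: 59.8
```

```bash
cat > rod.py <<'E'
from h import *
import sys
from scipy.optimize import least_squares
np.set_printoptions(precision=4,suppress=True)
def redpts(cam,c,rad=.16,zmin=.004):
    im=robot.get_image(cam);w=cloud(im);hsv=cv2.cvtColor(im["pixels"],cv2.COLOR_BGR2HSV)
    o=((hsv[...,0]<6)|(hsv[...,0]>172))&(hsv[...,1]>140)
    o=cv2.erode(o.astype(np.uint8),np.ones((3,3)))>0
    q=w[o];q=q[(np.linalg.norm(q-c,axis=1)<rad)&(q[:,2]>zmin)];return q,im
def rod(cams,c,**k):
    for cam in cams:
        q,im=redpts(cam,c,**k);cv2.imwrite(f"pics/rod_{cam}.png",im["pixels"])
        if len(q)<30: print(cam,len(q));continue
        m=q.mean(0);_,_,V=np.linalg.svd(q-m,full_matrices=0)
        d0=V[0]
        def f(a):
            d=a[3:]/np.linalg.norm(a[3:]);return np.r_[np.linalg.norm(np.cross(q-a[:3],d),axis=1)-.012,(a[:3]-m)@d0,np.linalg.norm(a[3:])-1]
        cp=-np.array(im["R"]).T@im["t"];v=(m-cp)/np.linalg.norm(m-cp)
        a=least_squares(f,np.r_[m+v*.008,d0],loss="soft_l1",f_scale=.0015).x
        d=a[3:]/np.linalg.norm(a[3:]);d=-d if d[1]>0 else d
        e=(q-a[:3])@d;lo,hi=np.percentile(e,[.5,99.5])
        print(cam,len(q),"d",d,"tilt",np.degrees(np.arccos(abs(d[2]))),"az",np.degrees(np.arctan2(d[1],d[0])),"lo",a[:3]+d*lo,"end",a[:3]+d*hi,"len",hi-lo)
if __name__=="__main__":
    s=robot.state();c=s["eef_pos"]+[0,0,.05];print(c,s["joints"],s["tool_rot"])
    rod(sys.argv[1].split(","),c)
E
python3 rod.py wrist,scene,top
```

```text
[ 0.5438 -0.2214  0.2679] [ 0.8691  0.5559 -0.8617  1.6423  0.4528  1.1561  0.1386] [-1.9347 -2.4745  0.0003]
wrist 11267 d [ 0.122  -0.4724  0.8729] tilt 29.205891166129824 az -75.51758489952618 lo [ 0.5385 -0.201   0.2326] end [ 0.5487 -0.2403  0.3052] len 0.08320614834399818
scene 259 d [ 0.082  -0.4989  0.8628] tilt 30.368171675732302 az -80.66763060801759 lo [ 0.5392 -0.1986  0.2359] end [ 0.5462 -0.2411  0.3095] len 0.08532295195610243
top 113 d [ 0.1337 -0.4522  0.8819] tilt 28.132493100005643 az -73.5316803468608 lo [ 0.5404 -0.2049  0.2374] end [ 0.5464 -0.225   0.2766] len 0.04440230426566373
```

>>> send_rows(
  steps=[
    [0.1,-0.03,0,0],
    [0.2,-0.06,0,0],
    [0.3,-0.09,0,0],
    [0.4,-0.12,0,0],
    [0.5,-0.15,0,0],
    [0.6,-0.18,0,0],
    [0.7,-0.21,0,0],
    [0.8,-0.24,0,0],
    [0.9,-0.27,0,0],
    [1,-0.29,0,0],
  ],
)

```text
t: 27.25
eef_pos: [0.502, -0.1499, 0.2183]
tool_rot: [1.936, 2.474, -0.0]
ft_force: [-0.8, -0.0, -1.6]
finger_gap: 0.0226
grip_force: 59.7
```

>>> send_rows(
  steps=[
    [0.1,-0.03,0.04,0],
    [0.2,-0.06,0.08,0],
    [0.3,-0.09,0.12,0],
    [0.4,-0.12,0.16,0],
    [0.5,-0.15,0.2,0],
    [0.6,-0.18,0.24,0],
    [0.7,-0.21,0.28,0],
    [0.8,-0.24,0.32,0],
    [0.9,-0.27,0.36,0],
    [1,-0.29,0.4,0],
  ],
)

```text
t: 28.08
eef_pos: [0.4602, -0.0778, 0.1859]
tool_rot: [1.936, 2.474, -0.0]
ft_force: [-0.7, -0.1, -0.4]
finger_gap: 0.0227
grip_force: 59.7
```

>>> send_rows(
  steps=[
    [0.1,-0.03,0.1,0.01],
    [0.2,-0.06,0.2,0.02],
    [0.3,-0.09,0.3,0.03],
    [0.4,-0.12,0.4,0.04],
    [0.5,-0.15,0.5,0.05],
    [0.6,-0.18,0.6,0.06],
    [0.7,-0.21,0.7,0.07],
    [0.8,-0.24,0.8,0.08],
    [0.9,-0.27,0.9,0.09],
    [0.98,-0.29,0.9,0.09],
  ],
)

```text
t: 28.92
eef_pos: [0.4182, -0.0071, 0.1132]
tool_rot: [-2.15, -2.289, 0.001]
ft_force: [0.1, -0.1, -0.7]
finger_gap: 0.0228
grip_force: 59.7
```

```bash
python3 rod.py wrist,scene
```

```text
[ 0.4182 -0.0071  0.1632] [ 0.5581  0.4295 -0.8475  2.1619  0.4771  0.7455 -0.5431] [-2.1502 -2.2887  0.0013]
wrist 11263 d [ 0.0356 -0.4871  0.8726] tilt 29.234483057554513 az -85.81690533045169 lo [0.4168 0.0139 0.1278] end [ 0.4198 -0.0266  0.2005] len 0.0832261139455496
scene 119 d [-0.0273 -0.5794  0.8146] tilt 35.45421903740452 az -92.69793922222321 lo [0.4182 0.0167 0.1336] end [ 0.4159 -0.032   0.202 ] len 0.08403225845231815
```

>>> send_rows(
  steps=[
    [0,0,0.1,0],
    [0,0,0.2,0],
    [0,0,0.3,0],
    [0,0,0.38,0],
    [0,0,0.41,0],
    [-0.105,0,0.47,0],
    [-0.185,0,0.52,0],
    [-0.286,0,0.595,0],
    [-0.405,0,0.7,0],
    [-0.515,0,0.815,0],
  ],
  squeeze=30,
)

```text
t: 29.85
eef_pos: [0.4224, -0.0512, 0.049]
tool_rot: [2.151, 2.288, -0.001]
ft_force: [-0.8, -5.9, 11.0]
finger_gap: 0.0224
grip_force: 52.1
```

```bash
python3 rod.py wrist,scene
```

```text
[ 0.4224 -0.0512  0.099 ] [ 0.5479  0.5469 -0.7255  2.1972  0.6427  0.6167 -0.5867] [ 2.1505  2.2877 -0.0008]
wrist 12520 d [ 0.051  -0.7338  0.6775] tilt 47.354154539659234 az -86.02583356398436 lo [ 0.4201 -0.0164  0.0728] end [ 0.4241 -0.0748  0.1268] len 0.07968627638605585
scene 93 d [-0.0136 -0.7279  0.6855] tilt 46.72355580692298 az -91.07290239380141 lo [ 0.4218 -0.0204  0.0741] end [ 0.4206 -0.0823  0.1324] len 0.08504245541925128
```

>>> send_rows(
  steps=[
    [-0.06,0,0.073,0],
    [-0.135,0,0.175,0],
    [-0.2,0,0.28,0],
    [-0.26,0,0.39,0],
    [-0.31,0,0.5,0],
    [-0.35,0,0.62,0],
    [-0.38,0,0.71,0],
    [-0.4,0,0.8,0],
    [-0.415,0,0.89,0],
    [-0.425,0,0.96,0],
  ],
)

```text
t: 30.78
eef_pos: [0.424, -0.0832, -0.0285]
tool_rot: [-2.15, -2.29, 0.0]
ft_force: [0.2, -2.3, 2.4]
finger_gap: 0.0225
grip_force: 44.4
```

```bash
python3 rod.py wrist,scene
```

```text
[ 0.424  -0.0832  0.0215] [ 0.4843  0.6913 -0.5529  2.2115  0.8511  0.4614 -0.6928] [-2.1505 -2.29    0.0001]
wrist 13400 d [ 0.0608 -0.9867  0.1509] tilt 81.32227065027564 az -86.47239664754531 lo [ 0.4212 -0.0349  0.0217] end [ 0.4261 -0.1138  0.0337] len 0.07994757093891344
scene 99 d [-0.1785 -0.9623  0.2052] tilt 78.15912719869159 az -100.50703847519948 lo [ 0.4281 -0.0893  0.0293] end [ 0.4222 -0.1211  0.036 ] len 0.0330451797512855
```

>>> send_rows(
  steps=[
    [0,0,0.03,0],
    [0,0,0.06,0],
    [0,0,0.09,0],
    [0,0,0.09,0],
    [0,0,0.09,0],
    [0,0,0.09,0],
    [0,0,0.09,0],
    [0,0,0.09,0],
    [0,0,0.09,0],
    [0,0,0.09,0],
  ],
)

```text
t: 31.72
eef_pos: [0.4241, -0.0829, -0.0349]
tool_rot: [-2.15, -2.29, -0.0]
ft_force: [1.3, 0.5, 0.6]
finger_gap: 0.0226
grip_force: 44.3
```

>>> send_rows(
  steps=[
    [0,0,0,0],
    [0,0,0,0],
    [0,0,0,0],
    [0,0,0,0],
    [0,0,0,0],
    [0,0,0,0],
    [0,0,0,0],
    [0,0,0,0],
    [0,0,0,0],
    [0,0,0,0],
  ],
  hand=0.42,
)

```text
t: 32.55
eef_pos: [0.4241, -0.083, -0.035]
tool_rot: [2.15, 2.29, 0.0]
ft_force: [0.3, 1.1, -0.1]
finger_gap: 0.0355
grip_force: 0.0
```

```bash
python3 rod.py wrist
```

```text
[ 0.4241 -0.083   0.015 ] [ 0.4709  0.7029 -0.5361  2.2128  0.8705  0.4464 -0.711 ] [2.1504 2.2903 0.0001]
wrist 11692 d [ 0.0694 -0.9968  0.0403] tilt 87.69215268951258 az -86.0195895098054 lo [ 0.4236 -0.035   0.0114] end [ 0.4295 -0.1198  0.0148] len 0.08507398007416728
```

>>> send_rows(
  steps=[
    [0.05,0.01,0,0],
    [0.1,0.01,0,0],
    [0.16,0.02,0,0],
    [0.22,0.02,0,0],
    [0.28,0.03,0,0],
    [0.34,0.03,0,0],
    [0.4,0.03,0,0],
    [0.48,0.03,0,0],
    [0.48,0.03,0,0],
    [0.48,0.03,0,0],
  ],
)

```text
t: 33.43
eef_pos: [0.4241, -0.0441, -0.0349]
tool_rot: [2.149, 2.291, 0.0]
ft_force: [-1.1, 0.4, 0.2]
finger_gap: 0.0356
grip_force: 0.0
```

>>> send_rows(
  steps=[
    [0,0,0,0],
    [0,0,0,0],
    [0,0,0,0],
    [0,0,0,0],
    [0,0,0,0],
    [0,0,0,0],
    [0,0,0,0],
    [0,0,0,0],
    [0,0,0,0],
    [0,0,0,0],
  ],
  hand=0,
  squeeze=80,
)

```text
t: 34.27
eef_pos: [0.424, -0.0447, -0.0348]
tool_rot: [2.151, 2.29, 0.0]
ft_force: [-1.2, 1.0, 7.4]
finger_gap: 0.0209
grip_force: 78.1
```

>>> send_rows(
  steps=[
    [0,0,-0.1,0],
    [0,0,-0.2,0],
    [0,0,-0.3,0],
    [0,0,-0.4,0],
    [0,0,-0.5,0],
    [0,0,-0.6,0],
    [0,0,-0.7,0],
    [0,0,-0.8,0],
    [0,0,-0.9,0],
    [0,0,-1,0],
  ],
)

```text
t: 35.1
eef_pos: [0.4239, -0.0445, 0.0458]
tool_rot: [-2.15, -2.29, 0.0]
ft_force: [-0.4, -1.4, -0.9]
finger_gap: 0.0209
grip_force: 78.9
```

```bash
python3 rod.py wrist,top
```

```text
[ 0.4239 -0.0445  0.0958] [ 0.528   0.5539 -0.7195  2.1961  0.6479  0.6119 -0.6041] [-2.1504 -2.2902  0.0001]
wrist 6308 d [ 0.0677 -0.9967  0.0439] tilt 87.48512452287488 az -86.11715172125959 lo [ 0.4235 -0.0348  0.0917] end [ 0.4271 -0.088   0.0941] len 0.05331579096523052
top 0
```

>>> send_rows(
  steps=[
    [0.1,0.03,-0.1,0],
    [0.2,0.06,-0.2,0],
    [0.3,0.09,-0.3,0],
    [0.4,0.12,-0.4,0],
    [0.5,0.15,-0.5,0],
    [0.6,0.18,-0.6,0],
    [0.7,0.21,-0.6,0],
    [0.8,0.25,-0.6,0],
    [0.9,0.28,-0.6,0],
    [0.96,0.31,-0.6,0],
  ],
)

```text
t: 36.03
eef_pos: [0.4439, 0.0349, 0.0927]
tool_rot: [-2.149, -2.291, 0.0]
ft_force: [-0.5, 0.4, -1.1]
finger_gap: 0.0211
grip_force: 79.0
```

>>> send_rows(
  steps=[
    [0.1,0.03,0,0],
    [0.2,0.06,0,0],
    [0.3,0.09,0,0],
    [0.4,0.12,0,0],
    [0.5,0.15,0,0],
    [0.6,0.18,0,0],
    [0.7,0.21,0,0],
    [0.8,0.25,0,0],
    [0.9,0.28,0,0],
    [0.96,0.31,0,0],
  ],
)

```text
t: 36.87
eef_pos: [0.4641, 0.1132, 0.0931]
tool_rot: [-2.15, -2.291, -0.001]
ft_force: [-0.3, 0.8, -1.7]
finger_gap: 0.0211
grip_force: 79.0
```

>>> send_rows(
  steps=[
    [0.1,0.03,0,0],
    [0.2,0.06,0,0],
    [0.3,0.09,0,0],
    [0.4,0.12,0,0],
    [0.5,0.15,0,0],
    [0.6,0.18,0,0],
    [0.7,0.21,0,0],
    [0.8,0.25,0,0],
    [0.9,0.28,0,0],
    [0.96,0.31,0,0],
  ],
)

```text
t: 37.7
eef_pos: [0.4839, 0.1914, 0.0931]
tool_rot: [-2.15, -2.291, -0.001]
ft_force: [0.4, -0.4, 0.3]
finger_gap: 0.0207
grip_force: 79.0
```

```bash
python3 rod.py wrist; python3 - <<'E'
from h import *
np.set_printoptions(precision=4,suppress=True)
i=cv2.imread("pics/rod_wrist.png");t=robot.get_image("top")
a=cv2.resize(i,(400,300));b=cv2.resize(t["pixels"][215:305,140:280],(400,257))
cv2.imwrite("pics/v5.png",np.hstack([a,cv2.copyMakeBorder(b,0,43,0,0,0)]))
E
```

```text
[0.4839 0.1914 0.1431] [ 0.0755  0.6001 -0.7762  1.9347  0.5621  0.8358 -0.9414] [-2.1495 -2.2908 -0.0005]
wrist 6284 d [ 0.0676 -0.9967  0.044 ] tilt 87.47548860570976 az -86.11775105478291 lo [0.4834 0.2012 0.1389] end [0.4871 0.1479 0.1412] len 0.05344826159509835
```

View pics/v5.png

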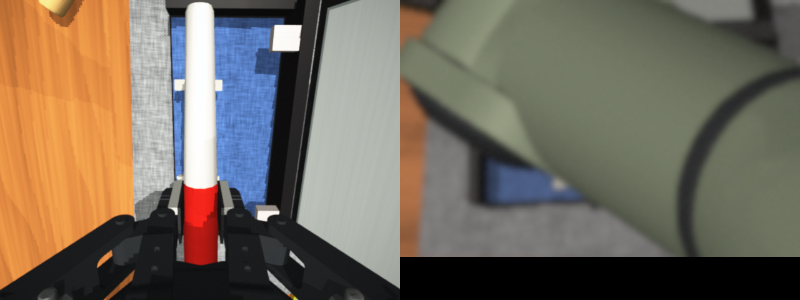

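>>> send_rows(
  steps=[
    [0,0,0.1,0],
    [0,0,0.2,0],
    [0,0,0.3,0],
    [0,0,0.4,0],
    [0,0,0.5,0],
    [0,0,0.6,0],
    [0,0,0.7,0],
    [0,0,0.8,0],
    [0,0,0.86,0],
    [0,0,0.9,0],
  ],
)

```text
t: 38.63
eef_pos: [0.4835, 0.1901, 0.0202]
tool_rot: [-2.15, -2.29, 0.001]
ft_force: [0.2, 0.0, -1.3]
finger_gap: 0.0211
grip_force: 78.9
```

>>> send_rows(
  steps=[
    [0,0,0.03,0],
    [0,0,0.06,0],
    [0,0,0.09,0],
    [0,0,0.12,0],
    [0,0,0.15,0],
    [0,0,0.18,0],
    [0,0,0.21,0],
    [0,0,0.24,0],
    [0,0,0.26,0],
    [0,0,0.28,0],
  ],
)

```text
t: 39.47
eef_pos: [0.4838, 0.1902, -0.0014]
tool_rot: [2.15, 2.29, -0.0]
ft_force: [-8.2, -4.0, 29.0]
finger_gap: 0.0213
grip_force: 82.6
```

```bash
python3 rod.py wrist; python3 -c "
from station import robot;s=robot.state();print(s['t'],s['ft_force'],s['eef_pos'])"
```

```text
[0.4838 0.1902 0.0486] [-0.0151  0.7378 -0.6528  1.9834  0.7224  0.6662 -1.073 ] [ 2.1504  2.2902 -0.0001]
wrist 6273 d [ 0.0672 -0.9964  0.0518] tilt 87.0292316033846 az -86.14002720647738 lo [0.4831 0.1998 0.0444] end [0.4867 0.1471 0.0472] len 0.052935220655347504
39.5167 [-3.77489311 -2.26384474  9.82424352] [ 0.4836455   0.19016099 -0.00132579]
```

>>> send_rows(
  steps=[
    [0,0,-0.02,0],
    [0,0,-0.02,0],
    [0,0,-0.02,0],
    [0,0,-0.02,0],
    [0,0,-0.02,0],
    [0,0,-0.02,0],
    [0,0,-0.02,0],
    [0,0,-0.02,0],
    [0,0,-0.02,0],
    [0,0,-0.02,0],
  ],
  hand=0.45,
)

```text
t: 40.35
eef_pos: [0.4838, 0.1901, 0.0002]
tool_rot: [-2.15, -2.29, -0.0]
ft_force: [-0.3, 0.1, 0.3]
finger_gap: 0.0386
grip_force: 0.0
```

```bash
python3 rod.py wrist
```

```text
[0.4838 0.1901 0.0502] [-0.0133  0.7353 -0.6552  1.9829  0.7195  0.669  -1.0704] [-2.1505 -2.2902 -0.    ]
wrist 6457 d [ 0.0559 -0.9974  0.0451] tilt 87.41586400269492 az -86.79143696556943 lo [0.4807 0.1996 0.0424] end [0.4839 0.1428 0.045 ] len 0.0569174053392135
```

>>> send_rows(
  steps=[
    [0,0,-0.05,0],
    [0,0,-0.1,0],
    [0,0,-0.2,0],
    [0,0,-0.3,0],
    [0,0,-0.4,0],
    [0,0,-0.5,0],
    [0,0,-0.6,0],
    [0,0,-0.7,0],
    [0,0,-0.85,0],
    [0,0,-1,0],
  ],
)

```text
t: 41.23
eef_pos: [0.4837, 0.1901, 0.0814]
tool_rot: [-2.15, -2.29, 0.0]
ft_force: [-0.9, -0.5, 0.2]
finger_gap: 0.0383
grip_force: 0.0
```

>>> send_rows(
  steps=[
    [0,0,-0.1,0],
    [0,0,-0.2,0],
    [0,0,-0.3,0],
    [0,0,-0.4,0],
    [-0.1,0,-0.5,0],
    [-0.2,0,-0.6,0],
    [-0.3,0,-0.7,0],
    [-0.4,0,-0.8,0],
    [-0.5,0,-0.9,0],
    [-0.5,0,-1,0],
  ],
)

```text
t: 42.07
eef_pos: [0.4865, 0.1477, 0.1608]
tool_rot: [2.153, 2.287, -0.002]
ft_force: [0.7, 0.1, -0.1]
finger_gap: 0.0384
grip_force: 0.0
```

```bash
python3 lid.py; python3 - <<'E'
from rod import *
rod(["wrist","top"],np.array([.483,.16,.045]),rad=.12)
a=cv2.resize(cv2.imread("pics/rod_wrist.png"),(400,300));b=cv2.resize(cv2.imread("pics/rod_top.png"),(400,300))
cv2.imwrite("pics/v6.png",np.hstack([a,b]))
E
```

```text
scene 768 lid angle 107.90410509180256 c [0.6141 0.1862 0.133 ] n [ 0.9504  0.0505 -0.307 ]
top 426 lid angle 108.51331775682732 c [0.6145 0.1842 0.1532] n [ 0.9469  0.0529 -0.3171]
wrist 2689 d [ 0.0551 -0.9976  0.0429] tilt 87.53900872616381 az -86.83678788786823 lo [0.4807 0.1988 0.0425] end [0.4855 0.1132 0.0462] len 0.08581040029113593
top 0
```

View pics/v6.png

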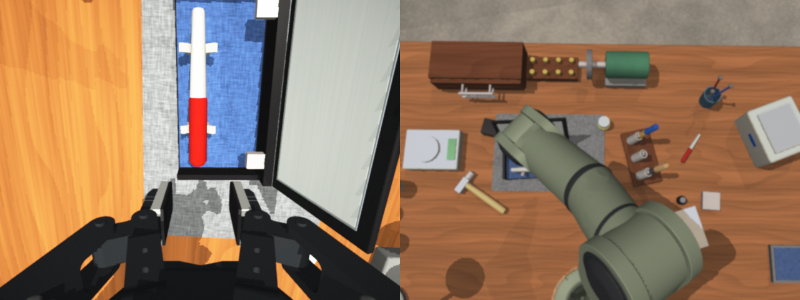

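The wrist picture shows the mandrel lying across both V rests, at (198,48) and (197,130). The lid stands at about 108°, the other two tools are still in the stand, and the gripper is clear of everything.

```bash
python3 -c "
from station import robot;print(robot.finish_job())"
```

```text
the job is handed in; nothing more can be done
None
```

The job is handed in (no verdict was returned): the lid stands at about 108°, the mandrel lies across both V rests about 2 mm off centre, and the other two tools are still in the stand.

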